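Draw a floating solar-panel bracket into line with a tapered drift

TASK

The small solar panel's foot bracket floats sideways on its stand, and its hole does not line up with the hole of the clamped steel plate hidden under it. Lift the tapered drift out of the pin rack, feel with its point through the bracket's hole for the hole below, and work it gently down through both, without forcing it, so that its taper draws the bracket into line, until its collar sits flat on the bracket; then let go and leave it standing there. Move the bracket with the drift alone, never with the gripper itself, and leave everything else where it is.

Things in the scene. Friction and masses are not known exactly. Their poses are not given: they have to be found in the camera images.
- drift: The tapered drift, plain steel, 118 mm tall, about 0.2 kg, hanging upright in one of the rack's two holes. Origin: centre of its lower end, z up along it. From that end up: taper from 6 to 19.5 mm diameter over the first 42 mm, straight 19.5 mm shank to 62 mm, 30 mm collar from 62 to 68 mm, plain round grip of 24 mm diameter from 68 to 118 mm, to be gripped from above.
- pin: A straight steel pin in the rack's other hole; leave it alone. 104 mm tall, shank 16 mm diameter to its very end, 30 mm collar, mushroom head 36 mm wide. Origin: centre of its lower end, z up. Which rack hole holds it varies.
- rack: Dark steel pin rack, fixed, 50 x 170 mm, top face 70 mm above the bench, open at the sides. Two 22 mm holes at y = -45 and +45 mm of its own frame; the collars of drift and pin rest on its top face, so their lower ends hang 62 mm below it. Origin under its centre at bench height, z up.
- bracket: Aluminium foot plate of the solar panel, 84 mm wide, 10 mm thick, with a 21 mm round hole. Origin: hole centre in its top face, 80 mm above the bench; z up, y towards the panel. It floats level, sliding some 16 mm either way in x and y against about 4 N of friction in each, and cannot turn or lift. Plate ends 42 mm from the hole towards -y. With the drift home the collar rests on this plate, its lower end 62 mm below.
- stand: Grey steel channel, fixed, 120 x 270 mm, 70 mm high; the bracket floats on it. Origin at bench height, axes parallel to the bracket's. It does not tell where the hidden hole is. Bracket, panel and hidden plate count as part of it. More than 40 N between drift and these is forcing; a drift let follow sideways needs about 10 to 20 N. The gripper and arm must not push on it.
- mug: White mug, 80 mm wide, 92 mm high, loose; leave alone. Origin under its centre.
- meter: Black hand-held meter lying flat, 150 x 80 x 42 mm, loose; leave alone. Origin under its centre.
- can: Closed metal can, 66 mm wide, 110 mm high, loose; leave alone. Origin under its centre.
- carton: Small cardboard box 100 x 70 x 50 mm, loose; leave alone. Origin under its centre.
- screwdriver: Screwdriver with a red handle lying on the bench, loose; leave alone. Its long axis is x.
- wrench: Steel wrench lying on the bench, loose; leave alone.
- slot (a point): Middle of the channel, 70 mm above the bench. A steel plate, 12 mm thick, is clamped immovably here, its top touching the bracket's underside; 45 mm free below it. Its 21 mm hole is eccentric: at the start it lies 11 to 13 mm to the side of the bracket's hole, in a direction that varies all round and is not measured. A point that misses it stops 10 mm below the bracket's top.
- panel (a point): Centre of the tilted dark solar panel, 200 x 150 mm in its aluminium frame, on the bracket, 159 mm from the hole towards the bracket's +y; its lower edge is 103 mm from the hole, its top 225 mm above the bench.
Things that resemble listed ones, but are neither listed nor needed, are in the scene too. Leave any brown or green look-alike of the drift alone.

How it is judged:
On the way, in this order (a step that is already met when the one before it is completed fails the run):
1. the drift is lifted clear of the rack (height (world z) of drift above 0.075 m and horizontal distance between drift and rack above 0.1 m).
2. the drift's point has passed through the bracket's hole into the hole below (z of drift in the frame of bracket below -0.015 m and horizontal distance between drift and bracket below 0.012 m).
3. the drift is home through both holes, its collar on the bracket (z of drift in the frame of bracket below -0.0595 m and angle between drift's own z axis and vertical below 0.07 rad), for 0.1 s.
At the end, for the whole second after the job is handed in: The drift stands upright (within 4 degrees) and at rest through both holes, its tip at least 59.5 mm below the bracket's top face (collar down to within 2.5 mm) and within 5 mm sideways of the bracket's hole axis, and it is released (all of step 3 and horizontal distance between drift and bracket below 0.005 m and linear speed of drift below 0.01 m/s and contact force between the fingers and drift below 0.1 N); the robot touches nothing.
It fails at once if the drift is forced: pressed or pried against the bracket, hidden plate or stand with more than 40 N (contact force between drift and stand above 40 N).
It fails at once if the gripper or arm pushes on the bracket, panel or stand (contact force between any of the arm, the fingers and stand above 2 N).
It fails at once if the straight pin is disturbed (distance of pin from where it was at the start of the episode above 0.02 m).
It fails at once if a bystander is moved (distance of any of mug, meter, can, carton, screwdriver, wrench from where it was at the start of the episode above 0.03 m).
It also fails if it takes over 67 s, if anything falls off the work surface, if the arm or the gripper's body presses on something with over 40 N, if the wrist force passes 120 N, or if a joint passes its speed limit or range.

ROBOT

A 7-joint arm with a two-finger parallel gripper is mounted at the origin on the work surface. World frame = base frame: x ahead of the robot, y to its left, z up, the work surface at z = 0. Lengths are in m, angles in rad, forces in N, time in s.
With the tool pointing down it reaches from about 0.4 to 0.85 m from the base axis. Payload 10.4 kg.
Tool frame: the origin (TCP) lies at the very end of the fingers, on their centre line; the grasp point (between the pads) lies 19 mm behind it (grip_depth is the z of the grasp point in the tool frame, in m); z points along the fingers, x is the direction in which the jaws open and shut, and the axes are right-handed (so a half turn about z gives the same grasp; the last joint's range is limited). The gripper opens to 87 mm and grips with 3 to 60 N. Pads are 19 mm wide; open, the fingers measure 117 mm over their backs; the gripper's body (75 mm by 190 mm) begins 51 mm behind the grasp point.
Start: joints at [1.223, 0.332, -0.065, 1.46, 0.022, 1.35, -0.088], TCP at [0.199, -0.592, 0.223] pointing down, gripper open.
Joint ranges: [-2.6, 2.6], [-0.5, 2.12], [-1.47, 1.34], [0.16, 2.42], [-1.27, 4.41], [0.06, 2.06], [-2.6, 2.6]. Speed limits (rad/s): [2.22, 2.22, 2.79, 2.79, 3.14, 3.14, 3.14].

INTERFACE

Orientations are given as a unit quaternion [x, y, z, w].
In Python, from station import get_obs, capture, close_job, grip_depth gives the robot as it stands.
- The arm moves only by the tool servo_tool, never from a script. Its argument "series" is a list of rows, each an object of numbers: "dx", "dy", "dz": the shift along the tool's x, y, z in cm; "rx", "ry", "rz": the turn, a rotation vector about the tool's x, y, z in rad; "grip": the opening, from -1 (shut) to 1 (fully open). A call has 1 to 12 rows; each row is the pose to reach, as a shift and turn from the pose measured when the call began, along the tool's axes at that moment; what a row does not reach only later rows make up. A row lasts 1/10 s, in which the tool goes at most 50 mm and 8.59 degrees, less where a joint would pass 70% of its speed; a pose out of reach is approached as far as the arm can. A call with a gripper value outside its range is refused whole. The fingers move at their own pace and stop on an object; "force" is the grip in N (left out, the last holds). Time passes only in rows, so rows that repeat a pose let the fingers close. It gives the time, the measured TCP pose, the force and the opening at its end, in the units of the state.
- get_obs(): the state, without advancing time (a new reading comes with each control period).
- capture(name): name is "scene" or "top" or "wrist"; returns a dict with "image" (480x640x3 uint8, red, green, blue), "camera_matrix" (3x3 intrinsics, pixels), "R" (3x3) and "t" (3): a world point X has camera coordinates R X + t; the wrist camera has in their place "mount" (4x4, takes a point from camera to tool coordinates, whose origin is the TCP and whose axes are the tool frame's). Camera axes: x right, y down, z forward; pixel columns grow to the right and rows downward; lengths in m; the calibration is good to about 2 mm. A picture is of the moment at which its call begins: read the wrist's pose just before it. There is no depth.
- close_job(): hands the job in, once; it reports no verdict.
The state is a dict: "clock": time; "joints": joint angles; "dq": joint speeds; "effort": joint torques, N m; "tcp_pos": TCP position; "eef_rot": TCP orientation; "ft_force": force on the tool from outside, world axes, zero at the start; "torque": the same for the moment, N m; "width": finger opening in m.
Only numpy, scipy, OpenCV 4.12 (cv2) and the standard library are available. Lean on these libraries where they do the work, as an engineer would, in place of code of your own. Each camera call takes 0.05 s, during which the arm holds its last target. There are 200 camera calls.

## Working session

There is one attempt and no reset: what is moved stays moved. The work goes in short steps, Python scripts to look and compute and a tool call to move; the robot and the scene stay as the last step left them, time stands still between calls to the robot, and variables do not carry over. Pictures are saved under pics/ and viewed, about 8 in all and at most 12, crops included, and the job is handed in when it is done.

Besides the shell and the picture viewer there is one more tool, called as name([rows], argument=value, ...), one row to a line, values as JSON. servo_tool: Moves the arm, as the interface text tells. Its arguments: {"type":"object","properties":{"series":{"type":"array","items":{"type":"object","properties":{"dx":{"type":"number"},"dy":{"type":"number"},"dz":{"type":"number"},"rx":{"type":"number"},"ry":{"type":"number"},"rz":{"type":"number"},"grip":{"type":"number"}}}},"force":{"type":"number"}},"required":["series"]}

```bash
mkdir -p pics; ls
cat > h.py <<'E'
import numpy as np, cv2
from station import get_obs, capture, close_job, grip_depth
from scipy.spatial.transform import Rotation as Ro
def cam(name):
    o=get_obs(); c=capture(name); K=c["camera_matrix"]
    if name=="wrist":
        M=np.array(c["mount"]); T=np.eye(4); T[:3,:3]=Ro.from_quat(o["eef_rot"]).as_matrix(); T[:3,3]=o["tcp_pos"]
        W=np.linalg.inv(T@M); c["R"],c["t"]=W[:3,:3],W[:3,3]
    c["K"]=np.array(K); c["R"]=np.array(c["R"]); c["t"]=np.array(c["t"]); return c
def ray(c,uv,z):
    d=c["R"].T@np.linalg.inv(c["K"])@np.array([uv[0],uv[1],1.]); p=-c["R"].T@c["t"]
    return p+d*(z-p[2])/d[2]
def proj(c,X):
    q=c["K"]@(c["R"]@np.array(X)+c["t"]); return q[:2]/q[2]
def save(c,n): cv2.imwrite("pics/"+n+".png",c["image"][:,:,::-1])
E
python3 - <<'E'
from h import *
import pickle
for n in("scene","top"):
    c=cam(n); save(c,n+"0"); pickle.dump(c,open(n+"0.pkl","wb")); print(n,-c["R"].T@c["t"])
o=get_obs(); print(o,grip_depth); print(Ro.from_quat(o["eef_rot"]).as_matrix().round(3))
E
```

```text
pics
scene [ 1.6214053  -0.14048791  1.051771  ]
top [0.29069209 0.0136296  1.68510076]
{'clock': 0.1, 'joints': array([ 1.22337407,  0.33284182, -0.06472872,  1.46085997,  0.02162374,
        1.34990033, -0.08848291]), 'dq': array([ 0.00086307, -0.00250196,  0.00030453, -0.00228829,  0.00049295,
       -0.00151651, -0.0001125 ]), 'effort': array([ 2.09074788e-03, -6.24544430e+01,  2.51294783e-02, -3.90717959e+01,
       -6.14137645e-02,  3.65591305e-02,  8.75643605e-05]), 'tcp_pos': array([ 0.19935615, -0.59198372,  0.22181162]), 'eef_rot': array([ 8.12159133e-01, -5.83435611e-01, -5.53471246e-04, -3.52976643e-04]), 'ft_force': array([0.06628244, 0.20512244, 0.143776  ]), 'torque': array([-0.03006629,  0.02292364,  0.03360484]), 'width': 0.08741090497082203} -0.0187
[[ 0.319 -0.948 -0.   ]
 [-0.948 -0.319  0.001]
 [-0.001  0.    -1.   ]]
```

View pics/scene0.png

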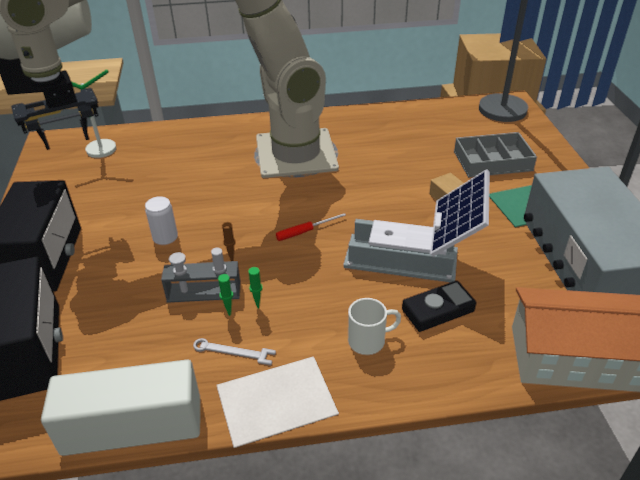

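View pics/top0.png

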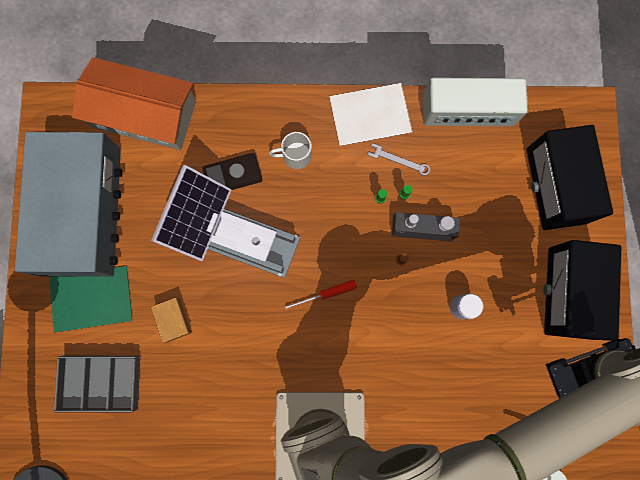

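Scene: the rack is at about (200,280). The mushroom-headed pin is at (178,265) and the drift, a plain cylinder, at (217,262). The bracket hole is near (389,233). In the top view the drift is at (412,219), the pin at (447,223) and the bracket hole at (256,241).

Run:
```python
import pickle,cv2,numpy as np
t=pickle.load(open("top0.pkl","rb"))["image"]; s=pickle.load(open("scene0.pkl","rb"))["image"]
def z(i,x,y): return cv2.resize(i[y:y+60,x:x+80],(400,300),interpolation=cv2.INTER_CUBIC)
m=np.vstack([np.hstack([z(t,385,190),z(t,215,205)]),np.hstack([z(s,160,240),z(s,345,205)])])
cv2.imwrite("pics/crop1.png",m[:,:,::-1])
```

```text
(no output)
```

View pics/crop1.png

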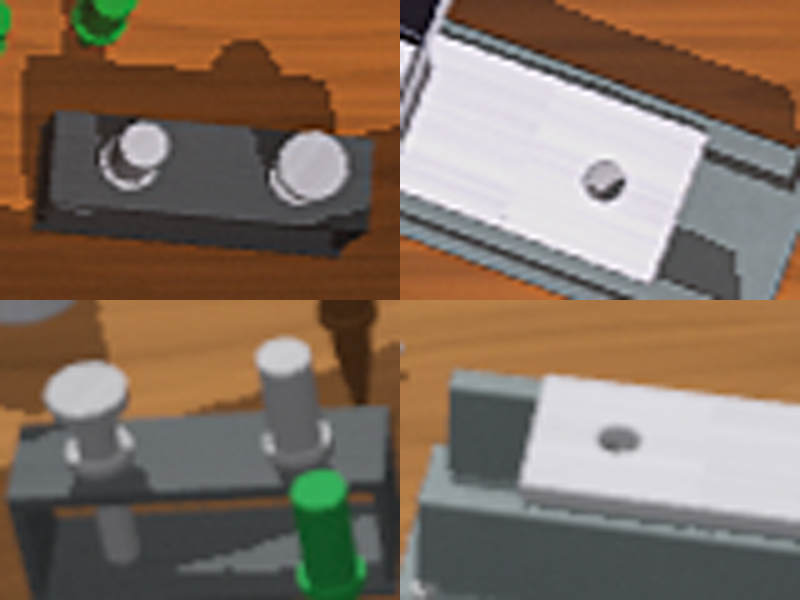

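The crop shows the drift top at crop (146,145) in the top view and (283,357) in the scene view. The bracket hole is at (604,180) and (618,438). I'll cast rays for these.

Run:
```python
from h import *
import pickle
t=pickle.load(open("top0.pkl","rb")); s=pickle.load(open("scene0.pkl","rb"))
f=lambda u,v,x,y:((u+.5)/5-.5+x,(v+.5)/5-.5+y)
print("drift",ray(t,f(146,145,385,190),.126),ray(s,f(283,57,160,240),.126))
print("pin",ray(t,f(313,165,385,190),.112),ray(s,f(87,90,160,240),.112))
print("hole",ray(t,f(204,180,215,205),.08),ray(s,f(218,138,345,205),.08))
a=ray(t,f(40,45,215,205),.08);b=ray(t,f(306,140,215,205),.08);c=ray(t,f(255,280,215,205),.08)
print("corners",a,b,c,np.degrees(np.arctan2(*(a-b)[1::-1])),np.degrees(np.arctan2(*(b-c)[1::-1])))
a=ray(t,f(55,112,385,190),.07);b=ray(t,f(374,140,385,190),.07);print("rack",a,b)
```

```text
drift [ 0.56155338 -0.23566393  0.126     ] [ 0.56254689 -0.23790508  0.126     ]
pin [ 0.55397088 -0.32439317  0.112     ] [ 0.55500192 -0.32693764  0.112     ]
hole [0.50874776 0.17362313 0.08      ] [0.50703724 0.17026098 0.08      ]
corners [0.58002585 0.26124483 0.08      ] [0.53020341 0.12060649 0.08      ] [0.4562999  0.14604737 0.08      ] 70.4928355615214 -18.995747008510524
rack [ 0.58883011 -0.19638544  0.07      ] [ 0.57467695 -0.36635605  0.07      ]
```

```bash
cat >> h.py <<'E'
def go(p,ang=None,o=None):
    """shift (cm) in tool axes and rotvec to reach world TCP p, pointing down with jaw angle ang (deg)"""
    o=o or get_obs(); R=Ro.from_quat(o["eef_rot"]); M=R.as_matrix()
    d=100*M.T@(np.array(p)-o["tcp_pos"])
    if ang is None: ang=np.degrees(np.arctan2(M[1,0],M[0,0]))
    a=np.radians(ang); x=np.array([np.cos(a),np.sin(a),0]); z=np.array([0,0,-1.]); T=np.c_[x,np.cross(z,x),z]
    print("d",d.round(2),"r",Ro.from_matrix(M.T@T).as_rotvec().round(3))
E
python3 - <<'E'
from h import *
go((.32,-.40,.27),-45)
go((.562,-.237,.27),-20)
E
```

```text
d [-14.35 -17.56  -4.8 ] r [-0.     0.001 -0.461]
d [-22.07 -45.7   -4.79] r [-0.001  0.001 -0.897]
```

servo_tool([
  {"dx":-3.6,"dy":-4.4,"dz":-2,"rz":-0.1,"grip":0},
  {"dx":-7.2,"dy":-8.8,"dz":-4.8,"rz":-0.2},
  {"dx":-10.8,"dy":-13.2,"dz":-4.8,"rz":-0.33},
  {"dx":-14.4,"dy":-17.6,"dz":-4.8,"rz":-0.46},
  {"dx":-15.5,"dy":-21.6,"dz":-4.8,"rz":-0.55},
  {"dx":-16.7,"dy":-26,"dz":-4.8,"rz":-0.65},
  {"dx":-18,"dy":-31,"dz":-4.8,"rz":-0.75},
  {"dx":-19.4,"dy":-36,"dz":-4.8,"rz":-0.85},
  {"dx":-20.7,"dy":-41,"dz":-4.8,"rz":-0.897},
  {"dx":-22.1,"dy":-45.7,"dz":-4.8,"rz":-0.897},
  {"dx":-22.1,"dy":-45.7,"dz":-4.8,"rz":-0.897},
  {"dx":-22.1,"dy":-45.7,"dz":-4.8,"rz":-0.897},
], force=40)

```text
invalid input at $.series[0]: expected keys dx, dy, dz, rx, ry, rz, grip
```

Run:
```python
from h import *
o=get_obs();print(o["clock"],o["tcp_pos"],o["joints"],o["width"])
c=cam("wrist");save(c,"w1");print(-c["R"].T@c["t"]); print(proj(c,(.562,-.237,.126)))
go((.562,-.237,.088),-20)
```

```text
0.1 [ 0.19935615 -0.59198372  0.22181162] [ 1.22337407  0.33284182 -0.06472872  1.46085997  0.02162374  1.34990033
 -0.08848291] 0.08741090497082203
[ 0.27165991 -0.56785752  0.38446359]
[-307.39222046 -992.88379394]
d [-22.06 -45.7   13.41] r [-0.     0.001 -0.897]
```

View pics/w1.png

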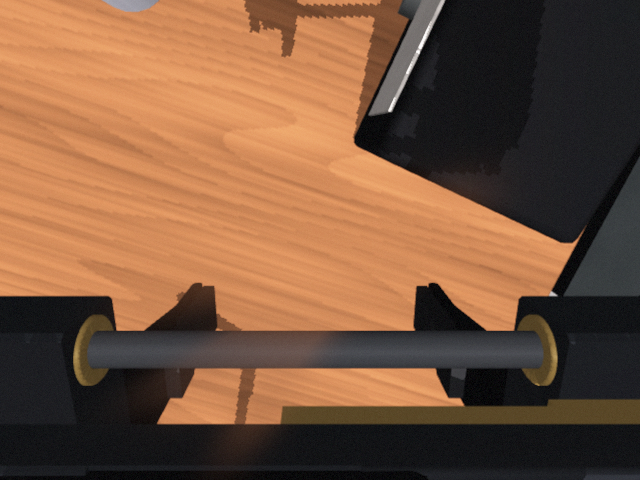

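The wrist view shows only the bench, a black box and the fingers. The move was refused because every row needs all the keys.

servo_tool([
  {"dx":-3.6,"dy":-4.4,"dz":-2,"rx":0,"ry":0,"rz":-0.1,"grip":0},
  {"dx":-7.2,"dy":-8.8,"dz":-4.8,"rx":0,"ry":0,"rz":-0.2,"grip":0},
  {"dx":-10.8,"dy":-13.2,"dz":-4.8,"rx":0,"ry":0,"rz":-0.33,"grip":0},
  {"dx":-14.4,"dy":-17.6,"dz":-4.8,"rx":0,"ry":0,"rz":-0.46,"grip":0},
  {"dx":-15.5,"dy":-21.6,"dz":-4.8,"rx":0,"ry":0,"rz":-0.55,"grip":0},
  {"dx":-16.7,"dy":-26,"dz":-4.8,"rx":0,"ry":0,"rz":-0.65,"grip":0},
  {"dx":-18,"dy":-31,"dz":-4.8,"rx":0,"ry":0,"rz":-0.75,"grip":0},
  {"dx":-19.4,"dy":-36,"dz":-4.8,"rx":0,"ry":0,"rz":-0.85,"grip":0},
  {"dx":-20.7,"dy":-41,"dz":-4.8,"rx":0,"ry":0,"rz":-0.897,"grip":0},
  {"dx":-22.1,"dy":-45.7,"dz":-4.8,"rx":0,"ry":0,"rz":-0.897,"grip":0},
  {"dx":-22.1,"dy":-45.7,"dz":-4.8,"rx":0,"ry":0,"rz":-0.897,"grip":0},
  {"dx":-22.1,"dy":-45.7,"dz":-4.8,"rx":0,"ry":0,"rz":-0.897,"grip":0},
], force=40)

```text
clock: 1.35
tcp_pos: [0.5645, -0.2325, 0.2692]
eef_rot: [0.985, -0.17, -0.001, -0.002]
ft_force: [-0.1, 0.4, -0.9]
width: 0.0437
```

Run:
```python
from h import *
o=get_obs();print(o["clock"],o["tcp_pos"],o["joints"],o["width"])
c=cam("wrist");save(c,"w2");print(-c["R"].T@c["t"]); print(proj(c,(.562,-.237,.126)),proj(c,(.5545,-.3257,.112)))
go((.562,-.237,.088),-20)
```

```text
1.35 [ 0.56451901 -0.23251239  0.26922476] [ 0.69072766  0.32040058 -0.47823397  1.40724539  0.14296295  1.4504149
 -0.12664037] 0.04373960981462415
[ 0.5904013  -0.16154294  0.43213687]
[313.79850792 234.27258101] [339.95072777 325.44264049]
d [1.000e-02 2.600e-01 1.814e+01] r [-0.002  0.002  0.004]
```

View pics/w2.png

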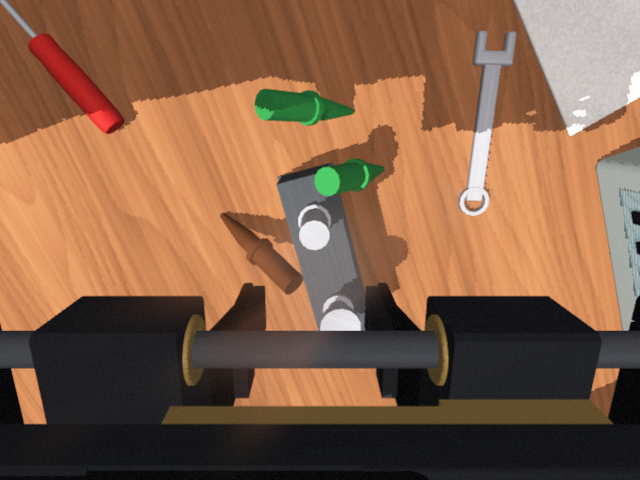

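The drift top at (314,233) matches my projection to within 2 px. The pin is at (340,325), and the nearest green look-alike is at (327,181), about 50 mm from the drift across the jaws. Next: descend and grip.

servo_tool([
  {"dx":0,"dy":0.26,"dz":3,"rx":0,"ry":0,"rz":0,"grip":0.1},
  {"dx":0,"dy":0.26,"dz":7,"rx":0,"ry":0,"rz":0,"grip":0.1},
  {"dx":0,"dy":0.26,"dz":11,"rx":0,"ry":0,"rz":0,"grip":0.1},
  {"dx":0,"dy":0.26,"dz":15,"rx":0,"ry":0,"rz":0,"grip":0.1},
  {"dx":0,"dy":0.26,"dz":18.1,"rx":0,"ry":0,"rz":0,"grip":0.1},
  {"dx":0,"dy":0.26,"dz":18.1,"rx":0,"ry":0,"rz":0,"grip":0.1},
  {"dx":0,"dy":0.26,"dz":18.1,"rx":0,"ry":0,"rz":0,"grip":-0.6},
  {"dx":0,"dy":0.26,"dz":18.1,"rx":0,"ry":0,"rz":0,"grip":-0.6},
  {"dx":0,"dy":0.26,"dz":18.1,"rx":0,"ry":0,"rz":0,"grip":-0.6},
  {"dx":0,"dy":0.26,"dz":18.1,"rx":0,"ry":0,"rz":0,"grip":-0.6},
  {"dx":0,"dy":0.26,"dz":18.1,"rx":0,"ry":0,"rz":0,"grip":-0.6},
], force=40)

```text
clock: 2.5
tcp_pos: [0.5623, -0.2372, 0.0897]
eef_rot: [0.985, -0.172, -0.0, -0.001]
ft_force: [-1.9, 0.6, 6.2]
width: 0.023
```

Run:
```python
from h import *
o=get_obs();print(o["clock"],o["tcp_pos"],o["width"],o["ft_force"])
go((.52,.10,.24),-20)
```

```text
2.5 [ 0.56233831 -0.23721661  0.08972196] 0.022986601992685467 [-1.87274496  0.57334398  6.19976966]
d [-15.41 -30.31 -14.98] r [-0.001  0.     0.003]
```

servo_tool([
  {"dx":0,"dy":0,"dz":-3,"rx":0,"ry":0,"rz":0,"grip":-0.6},
  {"dx":0,"dy":0,"dz":-7,"rx":0,"ry":0,"rz":0,"grip":-0.6},
  {"dx":0,"dy":0,"dz":-11,"rx":0,"ry":0,"rz":0,"grip":-0.6},
  {"dx":0,"dy":0,"dz":-15,"rx":0,"ry":0,"rz":0,"grip":-0.6},
  {"dx":-2,"dy":-3,"dz":-15,"rx":0,"ry":0,"rz":0,"grip":-0.6},
  {"dx":-4,"dy":-7,"dz":-15,"rx":0,"ry":0,"rz":0,"grip":-0.6},
  {"dx":-7,"dy":-11,"dz":-15,"rx":0,"ry":0,"rz":0,"grip":-0.6},
  {"dx":-10,"dy":-15,"dz":-15,"rx":0,"ry":0,"rz":0,"grip":-0.6},
  {"dx":-13,"dy":-19,"dz":-15,"rx":0,"ry":0,"rz":0,"grip":-0.6},
  {"dx":-15.5,"dy":-23,"dz":-15,"rx":0,"ry":0,"rz":0,"grip":-0.6},
  {"dx":-17,"dy":-26,"dz":-15,"rx":0,"ry":0,"rz":0,"grip":-0.6},
  {"dx":-18.6,"dy":-29,"dz":-15,"rx":0,"ry":0,"rz":0,"grip":-0.6},
], force=40)

```text
clock: 3.7
tcp_pos: [0.4849, 0.1001, 0.2405]
eef_rot: [0.985, -0.172, 0.0, -0.0]
ft_force: [0.5, -0.3, -2.4]
width: 0.0231
```

servo_tool([
  {"dx":0,"dy":0,"dz":0,"rx":0,"ry":0,"rz":0,"grip":-0.6},
  {"dx":0,"dy":0,"dz":0,"rx":0,"ry":0,"rz":0,"grip":-0.6},
])

```text
clock: 3.9
tcp_pos: [0.4846, 0.1008, 0.2407]
eef_rot: [0.985, -0.17, 0.001, -0.0]
ft_force: [-0.4, -1.4, -2.7]
width: 0.0231
```

Run:
```python
from h import *
o=get_obs();print(o["clock"],o["tcp_pos"],o["eef_rot"],o["joints"],o["width"],o["ft_force"])
c=cam("wrist");save(c,"w3");print(-c["R"].T@c["t"])
import pickle;pickle.dump(c,open("w3.pkl","wb"))
for p in [(.508,.172,.08),o["tcp_pos"],o["tcp_pos"]-[0,0,.0817]]: print(proj(c,p))
```

```text
3.9 [0.48457984 0.10080492 0.24070831] [ 9.85370135e-01 -1.70426872e-01  5.62136896e-04 -2.48254687e-04] [ 0.40021298  0.08429491 -0.72650883  1.73722786  0.05757772  1.34043056
 -0.68014785] 0.023089272539693437 [-0.43947279 -1.43658447 -2.70144198]
[0.51018134 0.17233804 0.4034175 ]
[311.97266414 127.4418516 ]
[314.32827917 306.25837032]
[314.37952373 250.94630808]
```

View pics/w3.png

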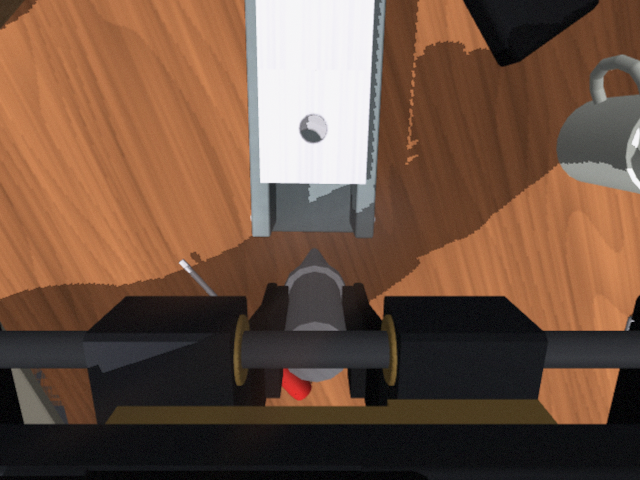

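The tip is at (315,250), as predicted, and the bracket hole is at (313,128). I'll measure the hole and zoom into it.

Run:
```python
from h import *
import pickle
c=pickle.load(open("w3.pkl","rb")); im=c["image"]
g=cv2.cvtColor(im,cv2.COLOR_RGB2GRAY); sub=g[105:152,290:337]
m=(sub<205).astype(np.uint8)
n,l,st,ce=cv2.connectedComponentsWithStats(m); 
for i in range(1,n): print(st[i],ce[i]+[290,105])
k=[i for i in range(1,n) if l[23,23]==i or st[i][4]>200][:1]
cs,_=cv2.findContours(((l==k[0])*1).astype(np.uint8),cv2.RETR_EXTERNAL,cv2.CHAIN_APPROX_NONE)
(x,y),ax,an=cv2.fitEllipse(cs[0]); print("ell",x+290,y+105,ax); print(ray(c,(x+290,y+105),.08))
for a,b in(((262,182),(366,185)),((258,20),(262,182)),((365,20),(368,182))):
    d=ray(c,b,.08)-ray(c,a,.08); print(np.degrees(np.arctan2(d[1],d[0])))
cl=cv2.createCLAHE(4,(4,4)); cv2.imwrite("pics/hole.png",cv2.resize(im[108:148,293:333,::-1],(560,560),interpolation=cv2.INTER_CUBIC))
print(c["K"])
```

```text
[  9   9  26  30 384] [308.95572917 130.9375    ]
[28 11  6  6 13] [321.23076923 118.07692308]
[25 13  1  1  1] [315. 118.]
[29 14  1  1  1] [319. 119.]
[34 19  2  1  2] [324.5 124. ]
[36 22  1  5  5] [326. 129.]
[35 28  1  2  2] [325.  133.5]
ell 311.239839553833 129.01547813415527 (24.0635929107666, 28.257503509521484)
[0.50707463 0.17109201 0.08      ]
-21.279179192893277
-110.2715863419177
-106.48424436501485
[[404.40309823   0.         314.89112176]
 [  0.         404.40309823 242.13724456]
 [  0.           0.           1.        ]]
```

View pics/hole.png

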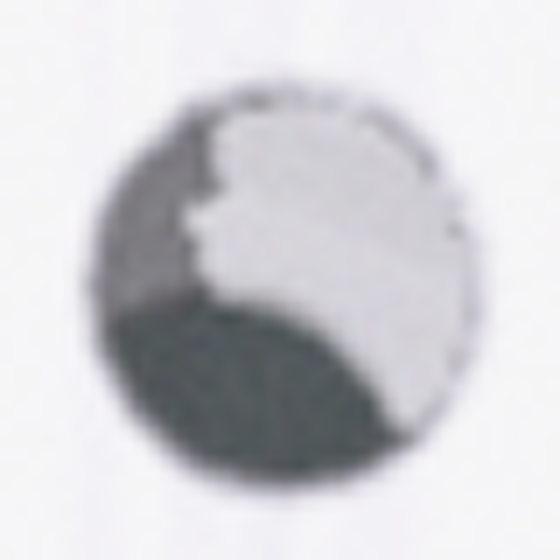

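The zoom shows the dark lens of the hidden hole at the lower left of the bracket hole. Its arc runs (105,315), (225,300), (330,350), (400,440), and the rim is centred on (285,285). So the hidden hole's direction can be seen. I'll compute it.

Run:
```python
from h import *
import pickle
c=pickle.load(open("w3.pkl","rb"))
f=lambda u,v:((u+.5)/14-.5+293,(v+.5)/14-.5+108)
from scipy.optimize import least_squares as ls
rim=np.array([ray(c,f(*p),.08)[:2] for p in((95,285),(480,285),(285,80),(285,490),(150,150),(420,430),(140,415))])
H=rim.mean(0); H=ls(lambda h:np.hypot(*(rim-h).T)-.0105,H).x
arc=np.array([ray(c,f(*p),.07)[:2] for p in((225,300),(280,315),(330,350),(370,395),(400,440))])
q=ls(lambda h:np.hypot(*(arc-h).T)-.0105,H+[-.008,-.01]).x
print("H",H,"Q",q,q-H,np.hypot(*(q-H)), "rim r",np.hypot(*(rim-H).T)*1e3)
M=(H+q)/2; print("mid",M); o=get_obs()
go((*M,.0817+.10),-19.5); np.save("hq.npy",[H,q])
R=Ro.from_quat(o["eef_rot"]).as_matrix(); print("q-H in tool mm",1000*R.T@np.r_[q-H,0])
```

```text
H [0.50862211 0.17124816] Q [0.50099175 0.16186608] [-0.00763036 -0.00938208] 0.01209321436384955 rim r [10.5767472  10.59040831 10.90779012 10.78609148 10.43672582 10.52949257
 10.59271075]
mid [0.50480693 0.16655712]
d [-0.4  -6.98  5.89] r [-0.    -0.001 -0.004]
q-H in tool mm [-4.01056875e+00  1.14088163e+01 -9.12150324e-03]
```

The hidden hole is 12.1 mm from the bracket's hole, at (-4.0, +11.4) mm in tool axes. I'll go over the middle of the lens.

servo_tool([
  {"dx":-0.1,"dy":-2,"dz":0,"rx":0,"ry":0,"rz":0,"grip":-0.6},
  {"dx":-0.2,"dy":-4,"dz":1,"rx":0,"ry":0,"rz":0,"grip":-0.6},
  {"dx":-0.4,"dy":-6,"dz":3,"rx":0,"ry":0,"rz":0,"grip":-0.6},
  {"dx":-0.4,"dy":-7,"dz":4.5,"rx":0,"ry":0,"rz":0,"grip":-0.6},
  {"dx":-0.4,"dy":-7,"dz":5.5,"rx":0,"ry":0,"rz":0,"grip":-0.6},
  {"dx":-0.4,"dy":-7,"dz":5.9,"rx":0,"ry":0,"rz":0,"grip":-0.6},
  {"dx":-0.4,"dy":-7,"dz":5.9,"rx":0,"ry":0,"rz":0,"grip":-0.6},
  {"dx":-0.4,"dy":-7,"dz":5.9,"rx":0,"ry":0,"rz":0,"grip":-0.6},
  {"dx":-0.4,"dy":-7,"dz":5.9,"rx":0,"ry":0,"rz":0,"grip":-0.6},
], force=60)

```text
clock: 4.85
tcp_pos: [0.5053, 0.1663, 0.1824]
eef_rot: [0.985, -0.172, 0.001, -0.0]
ft_force: [-0.2, -1.1, -2.1]
width: 0.0229
```

Run:
```python
from h import *
o=get_obs(); H,q=np.load("hq.npy"); print(o["clock"],o["tcp_pos"],o["ft_force"],o["torque"]); M=(H+q)/2
for z in(.10,.083,.07,.06): go((*M,.0817+z),-19.5)
```

```text
4.85 [0.50529932 0.16625861 0.18239211] [-0.17168093 -1.11079198 -2.07308097] [ 0.00583358 -0.09416856  0.03527385]
d [-0.06 -0.01  0.07] r [-0.001 -0.002 -0.005]
d [-0.06 -0.01  1.77] r [-0.001 -0.002 -0.005]
d [-0.06 -0.01  3.07] r [-0.001 -0.002 -0.005]
d [-0.07 -0.01  4.07] r [-0.001 -0.002 -0.005]
```

servo_tool([
  {"dx":-0.06,"dy":0,"dz":0.6,"rx":0,"ry":0,"rz":0,"grip":-0.6},
  {"dx":-0.06,"dy":0,"dz":1.2,"rx":0,"ry":0,"rz":0,"grip":-0.6},
  {"dx":-0.06,"dy":0,"dz":1.8,"rx":0,"ry":0,"rz":0,"grip":-0.6},
  {"dx":-0.06,"dy":0,"dz":2.2,"rx":0,"ry":0,"rz":0,"grip":-0.6},
  {"dx":-0.06,"dy":0,"dz":2.5,"rx":0,"ry":0,"rz":0,"grip":-0.6},
  {"dx":-0.06,"dy":0,"dz":2.8,"rx":0,"ry":0,"rz":0,"grip":-0.6},
  {"dx":-0.06,"dy":0,"dz":2.9,"rx":0,"ry":0,"rz":0,"grip":-0.6},
  {"dx":-0.06,"dy":0,"dz":2.9,"rx":0,"ry":0,"rz":0,"grip":-0.6},
])

```text
clock: 5.65
tcp_pos: [0.5048, 0.1665, 0.1533]
eef_rot: [0.985, -0.172, 0.001, -0.0]
ft_force: [0.3, -0.0, -1.9]
width: 0.0229
```

servo_tool([
  {"dx":0,"dy":0,"dz":0.1,"rx":0,"ry":0,"rz":0,"grip":-0.6},
  {"dx":0,"dy":0,"dz":0.2,"rx":0,"ry":0,"rz":0,"grip":-0.6},
  {"dx":0,"dy":0,"dz":0.2,"rx":0,"ry":0,"rz":0,"grip":-0.6},
])

```text
clock: 5.95
tcp_pos: [0.5049, 0.1666, 0.1514]
eef_rot: [0.985, -0.172, 0.001, -0.0]
ft_force: [-0.0, 0.4, -2.1]
width: 0.0229
```

servo_tool([
  {"dx":0,"dy":0,"dz":0.1,"rx":0,"ry":0,"rz":0,"grip":-0.6},
  {"dx":0,"dy":0,"dz":0.2,"rx":0,"ry":0,"rz":0,"grip":-0.6},
  {"dx":0,"dy":0,"dz":0.2,"rx":0,"ry":0,"rz":0,"grip":-0.6},
])

```text
clock: 6.25
tcp_pos: [0.505, 0.1667, 0.1493]
eef_rot: [0.985, -0.172, 0.001, -0.0]
ft_force: [0.4, 0.8, -1.7]
width: 0.0227
```

servo_tool([
  {"dx":0,"dy":0,"dz":0.1,"rx":0,"ry":0,"rz":0,"grip":-0.6},
  {"dx":0,"dy":0,"dz":0.2,"rx":0,"ry":0,"rz":0,"grip":-0.6},
  {"dx":0,"dy":0,"dz":0.2,"rx":0,"ry":0,"rz":0,"grip":-0.6},
])

```text
clock: 6.55
tcp_pos: [0.5052, 0.1668, 0.1473]
eef_rot: [0.985, -0.172, 0.001, -0.001]
ft_force: [1.6, 0.9, -1.6]
width: 0.0224
```

No axial resistance with the tip about 4 mm below the plate top, so it is in the hidden hole, and the bracket rim is starting to push sideways. I'll follow toward the hidden hole while going down.

servo_tool([
  {"dx":-0.03,"dy":0.08,"dz":0.1,"rx":0,"ry":0,"rz":0,"grip":-0.6},
  {"dx":-0.06,"dy":0.16,"dz":0.2,"rx":0,"ry":0,"rz":0,"grip":-0.6},
  {"dx":-0.06,"dy":0.16,"dz":0.2,"rx":0,"ry":0,"rz":0,"grip":-0.6},
  {"dx":-0.06,"dy":0.16,"dz":0.2,"rx":0,"ry":0,"rz":0,"grip":-0.6},
])

```text
clock: 6.95
tcp_pos: [0.5045, 0.1659, 0.1457]
eef_rot: [0.985, -0.172, 0.002, -0.001]
ft_force: [3.6, 3.5, 1.3]
width: 0.0228
```

servo_tool([
  {"dx":-0.03,"dy":0.08,"dz":0.1,"rx":0,"ry":0,"rz":0,"grip":-0.6},
  {"dx":-0.06,"dy":0.16,"dz":0.2,"rx":0,"ry":0,"rz":0,"grip":-0.6},
  {"dx":-0.06,"dy":0.16,"dz":0.2,"rx":0,"ry":0,"rz":0,"grip":-0.6},
  {"dx":-0.06,"dy":0.16,"dz":0.2,"rx":0,"ry":0,"rz":0,"grip":-0.6},
])

```text
clock: 7.35
tcp_pos: [0.5038, 0.1645, 0.1439]
eef_rot: [0.985, -0.172, 0.002, -0.001]
ft_force: [5.0, 2.4, 2.8]
width: 0.0228
```

servo_tool([
  {"dx":-0.05,"dy":0.08,"dz":0.1,"rx":0,"ry":0,"rz":0,"grip":-0.6},
  {"dx":-0.1,"dy":0.16,"dz":0.25,"rx":0,"ry":0,"rz":0,"grip":-0.6},
  {"dx":-0.1,"dy":0.16,"dz":0.25,"rx":0,"ry":0,"rz":0,"grip":-0.6},
  {"dx":-0.1,"dy":0.16,"dz":0.25,"rx":0,"ry":0,"rz":0,"grip":-0.6},
])

```text
clock: 7.75
tcp_pos: [0.5028, 0.1631, 0.1415]
eef_rot: [0.985, -0.172, 0.003, -0.001]
ft_force: [4.8, 2.4, 1.8]
width: 0.0226
```

servo_tool([
  {"dx":-0.05,"dy":0.08,"dz":0.1,"rx":0,"ry":0,"rz":0,"grip":-0.6},
  {"dx":-0.1,"dy":0.16,"dz":0.25,"rx":0,"ry":0,"rz":0,"grip":-0.6},
  {"dx":-0.1,"dy":0.16,"dz":0.25,"rx":0,"ry":0,"rz":0,"grip":-0.6},
  {"dx":-0.1,"dy":0.16,"dz":0.25,"rx":0,"ry":0,"rz":0,"grip":-0.6},
])

```text
clock: 8.15
tcp_pos: [0.5019, 0.1618, 0.1392]
eef_rot: [0.985, -0.172, 0.004, -0.001]
ft_force: [5.9, 1.9, 1.8]
width: 0.0229
```

Run:
```python
from h import *
o=get_obs(); H,q=np.load("hq.npy"); print(o["clock"],o["tcp_pos"],o["ft_force"],o["torque"],Ro.from_quat(o["eef_rot"]).as_matrix()[:,2])
go((*q,o["tcp_pos"][2]))
```

```text
8.15 [0.50188715 0.16179358 0.13921688] [5.88972863 1.90619727 1.7503142 ] [ 0.65886375 -1.54189805  0.03153506] [ 0.00741234  0.00131855 -0.99997166]
d [-0.09  0.02 -0.  ] r [-0.004 -0.007  0.   ]
```

servo_tool([
  {"dx":-0.05,"dy":0.02,"dz":0.15,"rx":-0.002,"ry":-0.004,"rz":0,"grip":-0.6},
  {"dx":-0.09,"dy":0.02,"dz":0.3,"rx":-0.004,"ry":-0.007,"rz":0,"grip":-0.6},
  {"dx":-0.09,"dy":0.02,"dz":0.4,"rx":-0.004,"ry":-0.007,"rz":0,"grip":-0.6},
  {"dx":-0.09,"dy":0.02,"dz":0.4,"rx":-0.004,"ry":-0.007,"rz":0,"grip":-0.6},
])

```text
clock: 8.55
tcp_pos: [0.5017, 0.1618, 0.1355]
eef_rot: [0.985, -0.172, 0.0, -0.0]
ft_force: [5.6, 2.1, 1.6]
width: 0.0226
```

servo_tool([
  {"dx":0,"dy":0,"dz":0.15,"rx":0,"ry":-0.003,"rz":0,"grip":-0.6},
  {"dx":0,"dy":0,"dz":0.3,"rx":0,"ry":-0.003,"rz":0,"grip":-0.6},
  {"dx":0,"dy":0,"dz":0.4,"rx":0,"ry":-0.003,"rz":0,"grip":-0.6},
  {"dx":0,"dy":0,"dz":0.4,"rx":0,"ry":-0.003,"rz":0,"grip":-0.6},
])

```text
clock: 8.95
tcp_pos: [0.5022, 0.1616, 0.1316]
eef_rot: [0.985, -0.172, -0.001, -0.0]
ft_force: [4.8, 2.8, 1.3]
width: 0.0225
```

```bash
cat > s.py <<'E'
from h import *
o=get_obs(); H,q=np.load("hq.npy"); print(o["clock"],o["tcp_pos"],o["ft_force"],o["torque"],Ro.from_quat(o["eef_rot"]).as_matrix()[:,2])
go((*q,o["tcp_pos"][2]),-19.5)
E
python3 s.py
```

```text
8.95 [0.50218326 0.16163513 0.13156626] [4.77017113 2.81335187 1.27917739] [ 0.62623607 -1.49459162 -0.0581984 ] [-0.00113706  0.00111069 -0.99999874]
d [-0.12  0.02  0.  ] r [-0.001  0.001 -0.006]
```

servo_tool([
  {"dx":-0.05,"dy":0.02,"dz":0.15,"rx":0,"ry":0,"rz":0,"grip":-0.6},
  {"dx":-0.1,"dy":0.02,"dz":0.3,"rx":0,"ry":0,"rz":0,"grip":-0.6},
  {"dx":-0.12,"dy":0.02,"dz":0.4,"rx":0,"ry":0,"rz":0,"grip":-0.6},
  {"dx":-0.12,"dy":0.02,"dz":0.4,"rx":0,"ry":0,"rz":0,"grip":-0.6},
])

```text
clock: 9.35
tcp_pos: [0.5015, 0.1617, 0.1277]
eef_rot: [0.985, -0.173, -0.0, -0.001]
ft_force: [5.0, 1.3, 2.0]
width: 0.0224
```

servo_tool([
  {"dx":-0.05,"dy":0,"dz":0.15,"rx":0,"ry":0,"rz":0,"grip":-0.6},
  {"dx":-0.05,"dy":0,"dz":0.3,"rx":0,"ry":0,"rz":0,"grip":-0.6},
  {"dx":-0.05,"dy":0,"dz":0.4,"rx":0,"ry":0,"rz":0,"grip":-0.6},
  {"dx":-0.05,"dy":0,"dz":0.4,"rx":0,"ry":0,"rz":0,"grip":-0.6},
])

```text
clock: 9.75
tcp_pos: [0.5016, 0.1617, 0.1239]
eef_rot: [0.985, -0.173, 0.0, -0.001]
ft_force: [5.4, 2.5, 1.2]
width: 0.0226
```

```bash
python3 s.py
```

```text
9.75 [0.50155789 0.16173355 0.12385154] [5.43832062 2.52937116 1.19544341] [ 5.99497714e-01 -1.50029374e+00  3.98066097e-05] [ 8.81322608e-04  1.18266597e-03 -9.99998912e-01]
d [-0.06  0.01 -0.  ] r [-0.001 -0.    -0.007]
```

servo_tool([
  {"dx":-0.05,"dy":0,"dz":0.15,"rx":0,"ry":0,"rz":0,"grip":-0.6},
  {"dx":-0.06,"dy":0,"dz":0.3,"rx":0,"ry":0,"rz":0,"grip":-0.6},
  {"dx":-0.06,"dy":0,"dz":0.4,"rx":0,"ry":0,"rz":0,"grip":-0.6},
  {"dx":-0.06,"dy":0,"dz":0.4,"rx":0,"ry":0,"rz":0,"grip":-0.6},
])

```text
clock: 10.15
tcp_pos: [0.5015, 0.1618, 0.1199]
eef_rot: [0.985, -0.173, 0.001, -0.001]
ft_force: [5.1, 2.7, 2.4]
width: 0.0229
```

servo_tool([
  {"dx":-0.05,"dy":0,"dz":0.15,"rx":0,"ry":0,"rz":0,"grip":-0.6},
  {"dx":-0.05,"dy":0,"dz":0.3,"rx":0,"ry":0,"rz":0,"grip":-0.6},
  {"dx":-0.05,"dy":0,"dz":0.3,"rx":0,"ry":0,"rz":0,"grip":-0.6},
])

```text
clock: 10.45
tcp_pos: [0.5013, 0.1617, 0.1168]
eef_rot: [0.985, -0.173, 0.001, -0.001]
ft_force: [5.4, 2.6, 0.3]
width: 0.0229
```

```bash
python3 s.py
```

```text
10.45 [0.5013162  0.16171433 0.11679471] [5.4205842  2.64909408 0.26604053] [ 0.62518218 -1.47841044  0.01812729] [ 0.00217627  0.0010962  -0.99999703]
d [-0.04 -0.   -0.  ] r [-0.002 -0.002 -0.007]
```

servo_tool([
  {"dx":-0.03,"dy":0,"dz":0.1,"rx":-0.001,"ry":-0.002,"rz":0,"grip":-0.6},
  {"dx":-0.03,"dy":0,"dz":0.2,"rx":-0.001,"ry":-0.002,"rz":0,"grip":-0.6},
  {"dx":-0.03,"dy":0,"dz":0.3,"rx":-0.001,"ry":-0.002,"rz":0,"grip":-0.6},
  {"dx":-0.03,"dy":0,"dz":0.3,"rx":-0.001,"ry":-0.002,"rz":0,"grip":-0.6},
])

```text
clock: 10.85
tcp_pos: [0.5014, 0.1616, 0.1137]
eef_rot: [0.985, -0.173, 0.0, -0.0]
ft_force: [5.2, 2.5, 1.3]
width: 0.0233
```

servo_tool([
  {"dx":-0.03,"dy":0,"dz":0.1,"rx":0,"ry":0,"rz":0,"grip":-0.6},
  {"dx":-0.03,"dy":0,"dz":0.2,"rx":0,"ry":0,"rz":0,"grip":-0.6},
  {"dx":-0.03,"dy":0,"dz":0.2,"rx":0,"ry":0,"rz":0,"grip":-0.6},
])

```text
clock: 11.15
tcp_pos: [0.5013, 0.1614, 0.1116]
eef_rot: [0.985, -0.173, 0.0, -0.0]
ft_force: [4.6, 1.9, -0.1]
width: 0.0229
```

```bash
python3 s.py
```

```text
11.15 [0.50133092 0.16143141 0.11157299] [ 4.64458275  1.85021837 -0.08889467] [ 0.62647418 -1.42744461 -0.00220121] [ 7.63939065e-04  5.69081563e-04 -9.99999546e-01]
d [-0.05 -0.03 -0.  ] r [-0.001 -0.001 -0.008]
```

servo_tool([
  {"dx":-0.02,"dy":0,"dz":0.1,"rx":0,"ry":0,"rz":0,"grip":-0.6},
  {"dx":-0.02,"dy":0,"dz":0.2,"rx":0,"ry":0,"rz":0,"grip":-0.6},
  {"dx":-0.02,"dy":0,"dz":0.2,"rx":0,"ry":0,"rz":0,"grip":-0.6},
])

```text
clock: 11.45
tcp_pos: [0.5013, 0.1613, 0.1094]
eef_rot: [0.985, -0.173, 0.0, -0.0]
ft_force: [4.9, 2.9, -0.6]
width: 0.0227
```

servo_tool([
  {"dx":-0.02,"dy":0,"dz":0.1,"rx":0,"ry":0,"rz":0,"grip":-0.6},
  {"dx":-0.02,"dy":0,"dz":0.2,"rx":0,"ry":0,"rz":0,"grip":-0.6},
  {"dx":-0.02,"dy":0,"dz":0.2,"rx":0,"ry":0,"rz":0,"grip":-0.6},
])

```text
clock: 11.75
tcp_pos: [0.5012, 0.1612, 0.1072]
eef_rot: [0.985, -0.173, 0.0, -0.0]
ft_force: [4.7, 2.6, 0.1]
width: 0.0226
```

```bash
python3 s.py
```

```text
11.75 [0.50124971 0.16115762 0.10721799] [4.70354825 2.57178804 0.09897137] [ 0.68348244 -1.38839643  0.02326239] [ 1.00569923e-03  2.90274179e-04 -9.99999452e-01]
d [-0.05 -0.06 -0.  ] r [-0.001 -0.001 -0.008]
```

servo_tool([
  {"dx":-0.02,"dy":-0.03,"dz":0.1,"rx":0,"ry":0,"rz":0,"grip":-0.6},
  {"dx":-0.02,"dy":-0.03,"dz":0.2,"rx":0,"ry":0,"rz":0,"grip":-0.6},
  {"dx":-0.02,"dy":-0.03,"dz":0.2,"rx":0,"ry":0,"rz":0,"grip":-0.6},
])

```text
clock: 12.05
tcp_pos: [0.5013, 0.1613, 0.105]
eef_rot: [0.985, -0.173, 0.001, -0.0]
ft_force: [4.4, 1.6, -0.8]
width: 0.0229
```

servo_tool([
  {"dx":0,"dy":-0.02,"dz":0.1,"rx":0,"ry":0,"rz":0,"grip":-0.6},
  {"dx":0,"dy":-0.02,"dz":0.2,"rx":0,"ry":0,"rz":0,"grip":-0.6},
  {"dx":0,"dy":-0.02,"dz":0.2,"rx":0,"ry":0,"rz":0,"grip":-0.6},
])

```text
clock: 12.35
tcp_pos: [0.5013, 0.1614, 0.1027]
eef_rot: [0.985, -0.173, 0.0, -0.0]
ft_force: [4.7, 2.2, -0.4]
width: 0.0229
```

```bash
python3 s.py
```

```text
12.35 [0.50126445 0.16135525 0.10273242] [ 4.68873316  2.20993984 -0.44058221] [ 0.50959862 -1.34066738 -0.04177667] [ 7.71385762e-04  1.94930461e-05 -9.99999702e-01]
d [-0.04 -0.04 -0.  ] r [-0.    -0.001 -0.008]
```

Tip at about 21 mm, 3 mm to go. I'll take small steps until the collar touches.

servo_tool([
  {"dx":0,"dy":0,"dz":0.08,"rx":0,"ry":0,"rz":0,"grip":-0.6},
  {"dx":0,"dy":0,"dz":0.16,"rx":0,"ry":0,"rz":0,"grip":-0.6},
  {"dx":0,"dy":0,"dz":0.16,"rx":0,"ry":0,"rz":0,"grip":-0.6},
])

```text
clock: 12.65
tcp_pos: [0.5013, 0.1613, 0.101]
eef_rot: [0.985, -0.173, 0.0, -0.0]
ft_force: [4.8, 2.1, -0.6]
width: 0.0231
```

servo_tool([
  {"dx":0,"dy":0,"dz":0.06,"rx":0,"ry":0,"rz":0,"grip":-0.6},
  {"dx":0,"dy":0,"dz":0.12,"rx":0,"ry":0,"rz":0,"grip":-0.6},
  {"dx":0,"dy":0,"dz":0.12,"rx":0,"ry":0,"rz":0,"grip":-0.6},
])

```text
clock: 12.95
tcp_pos: [0.5013, 0.1614, 0.0997]
eef_rot: [0.985, -0.173, 0.0, -0.0]
ft_force: [4.8, 2.5, 1.2]
width: 0.0229
```

```bash
python3 s.py
```

```text
12.95 [0.50130102 0.16136882 0.09974593] [4.81391065 2.5159934  1.24633706] [ 0.55999639 -1.20222854  0.03028514] [ 8.51002510e-04  1.02971057e-05 -9.99999638e-01]
d [-0.05 -0.04 -0.  ] r [-0.    -0.001 -0.008]
```

servo_tool([
  {"dx":0,"dy":0,"dz":0.04,"rx":0,"ry":0,"rz":0,"grip":-0.6},
  {"dx":0,"dy":0,"dz":0.06,"rx":0,"ry":0,"rz":0,"grip":-0.6},
  {"dx":0,"dy":0,"dz":0.06,"rx":0,"ry":0,"rz":0,"grip":-0.6},
])

```text
clock: 13.25
tcp_pos: [0.5014, 0.1615, 0.0996]
eef_rot: [0.985, -0.173, 0.001, -0.0]
ft_force: [3.0, 1.7, 5.9]
width: 0.0224
```

The collar is seated: about 8 N axial, stopped at the expected height. Release.

servo_tool([
  {"dx":0,"dy":0,"dz":0,"rx":0,"ry":0,"rz":0,"grip":-0.6},
  {"dx":0,"dy":0,"dz":0,"rx":0,"ry":0,"rz":0,"grip":0},
  {"dx":0,"dy":0,"dz":0,"rx":0,"ry":0,"rz":0,"grip":0},
  {"dx":0,"dy":0,"dz":0,"rx":0,"ry":0,"rz":0,"grip":0},
  {"dx":0,"dy":0,"dz":0,"rx":0,"ry":0,"rz":0,"grip":0},
])

```text
clock: 13.75
tcp_pos: [0.5008, 0.1612, 0.0992]
eef_rot: [0.985, -0.173, -0.0, 0.0]
ft_force: [-0.4, -0.9, 0.7]
width: 0.0416
```

servo_tool([
  {"dx":0,"dy":0,"dz":-1,"rx":0,"ry":0,"rz":0,"grip":0},
  {"dx":0,"dy":0,"dz":-3,"rx":0,"ry":0,"rz":0,"grip":0},
  {"dx":0,"dy":0,"dz":-6,"rx":0,"ry":0,"rz":0,"grip":0},
  {"dx":0,"dy":0,"dz":-10,"rx":0,"ry":0,"rz":0,"grip":0},
  {"dx":0,"dy":0,"dz":-14,"rx":0,"ry":0,"rz":0,"grip":0},
  {"dx":0,"dy":2,"dz":-16,"rx":0,"ry":0,"rz":0,"grip":0},
  {"dx":0,"dy":5,"dz":-16,"rx":0,"ry":0,"rz":0,"grip":0},
  {"dx":0,"dy":7,"dz":-16,"rx":0,"ry":0,"rz":0,"grip":0},
  {"dx":0,"dy":7,"dz":-16,"rx":0,"ry":0,"rz":0,"grip":0},
  {"dx":0,"dy":7,"dz":-16,"rx":0,"ry":0,"rz":0,"grip":0},
])

```text
clock: 14.75
tcp_pos: [0.4769, 0.0956, 0.2598]
eef_rot: [0.985, -0.174, 0.0, 0.0]
ft_force: [0.7, 0.2, 0.1]
width: 0.0433
```

Run:
```python
from h import *
o=get_obs();print(o["clock"],o["tcp_pos"],o["width"],o["ft_force"])
w=cam("wrist")["image"]; s=cam("scene"); t=cam("top")
z=lambda i,x,y:cv2.resize(i[y:y+90,x:x+120],(400,300),interpolation=cv2.INTER_CUBIC)
m=np.vstack([np.hstack([cv2.resize(w,(400,300)),cv2.resize(w[60:210,220:420],(400,300))]),np.hstack([z(s["image"],330,180),z(t["image"],195,185)])])
cv2.imwrite("pics/fin.png",m[:,:,::-1]); 
P=o["tcp_pos"]*0; X=(.5014,.1615)
for z_ in(.136,.086): print([proj(c,(*X,z_)) for c in(s,t)])
```

```text
14.75 [0.47691265 0.09563489 0.25976233] 0.043288631515717185 [0.7414156  0.23240001 0.07901708]
[array([385.3874578 , 212.96144309]), array([257.99530841, 240.51120633])]
[array([384.27065928, 229.18698599]), array([259.77902498, 243.10608527])]
```

View pics/fin.png

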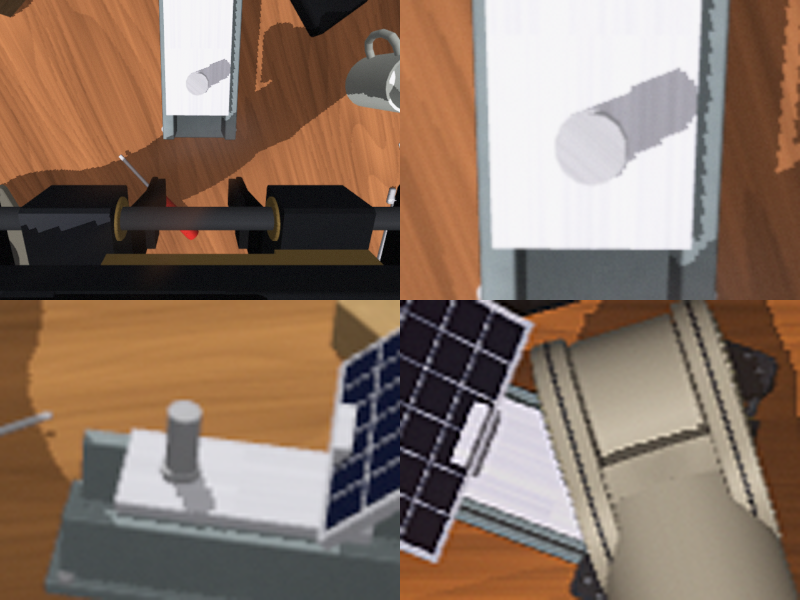

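The drift stands upright with its collar on the bracket. In the scene view its top is at (385.2,213.3), against a predicted (385.4,213.0) for fully seated. The arm is clear of everything.

```bash
python3 -c "
from station import *
print(close_job())"
```

```text
the job is handed in; nothing more can be done
None
```

The drift is standing released in the bracket with its collar down on the plate. I handed the job in at about 15 s on the robot's clock, and the hand-in gives no verdict.

- **Locating the hole:** I found the hidden hole's direction from a wrist picture looking down through the bracket's hole, not by feel. It showed an offset of about 12.1 mm. The point then went in on the first try, with no axial resistance until the bracket began to drag.
- **Working it down:** I lowered the drift in steps of a few millimetres while moving it sideways toward the hidden hole. In the readings after each move, the side load was about 5–6 N and the push when the collar met the bracket about 8 N. Both are well under the 40 N limit, though I had no readings within a move.
- **Final check:** in the scene picture the drift's top was within half a pixel of where a fully seated drift should be. It looks upright with its collar on the plate. The gripper is about 16 cm above where it let go, with no contact force.
- **Not checked:** the arm hid the bracket in the final top view, so that camera gave no second check. I did not measure the pin or the other bystanders after the work; no move brought the arm close to them.
- **Hiccup:** my first move command was refused because its rows lacked some keys. Nothing moved, and I sent it again with all of them.

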